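# Open the parts-washing pot

## Task

Two closed steel parts pots stand on the garage bench. Take the lid off the wider pot and set it down, not dropped, right way up and wholly on the square of cardboard, then let go of it. Leave the wider pot standing where it is, and leave the narrower pot alone with its lid on.

Things in the scene. Friction and masses are not known exactly. Their poses are not given: they have to be found in the camera images.
- wide_knob (a point): Mid-height centre of the upright black knob (26 mm diameter, 44 mm tall) amid the wider pot's loose steel lid: a disc 152 mm wide, 4 mm thick, with a 7 mm deep, 120 mm wide step below that sits loosely (9 mm play) in the pot. This point is 22 mm above the disc's top face and 33 mm above the step's underside, on which the laid-down lid rests. z points up the knob. Lid about 0.3 kg.
- wide_pot: The wider pot: round open steel tin, 144 mm outer diameter, 85 mm high, 3 mm wall, loose on the bench, about 1.8 kg, some gear parts inside. Origin at the centre of its underside, z up. Its lid's disc rests on the rim, so the closed lid's knob centre is 111 mm above the bench.
- narrow_knob (a point): Centre, half-way up, of the same sort of knob (26 mm diameter, 44 mm tall) on the lid (108 mm diameter) of the narrower pot (100 mm diameter, 85 mm high); its top is 133 mm above the bench. A bystander: stays as it is.
- cardboard: Flat square of brown cardboard lying fixed on the bench, 230 x 230 mm, 4 mm thick. Origin at the centre of its underside; x and y run along its edges, z up.
Not all that is in view belongs to the job. What is shaped like the part that bears wide_knob but red is not meant. What is shaped like the wide_pot but blue is not meant.

How it is judged:
By the outcome, as a careful person would: the job done as asked, in the order asked, and still so for the second after the job is handed in, with the robot touching nothing.
It also fails if it takes over 51 s, if anything falls off the work surface, if the arm or the gripper's body presses on something with over 40 N, if the wrist force passes 120 N, or if a joint passes its speed limit or range.

## Robot

A 7-joint arm with a two-finger parallel gripper is mounted at the origin on the work surface. World frame = base frame: x ahead of the robot, y to its left, z up, the work surface at z = 0. Lengths are in m, angles in rad, forces in N, time in s.
With the tool pointing down it reaches from about 0.4 to 0.9 m from the base axis. Payload 5.6 kg.
Tool frame: the origin (TCP) lies between the finger pads; the fingertips stand 8 mm ahead of it and the grasp point (between the pads) lies 11 mm behind it; z points along the fingers, y is the line along which they close (so a half turn about z gives the same grasp; the last joint's range is limited). The gripper opens to 92 mm and grips with 3 to 60 N. Pads are 20 mm wide; open, the fingers measure 128 mm over their backs; the gripper's body (75 mm by 189 mm) begins 69 mm behind the grasp point.
Start: joints at [-1.332, 0.468, -0.012, 1.603, 0.006, 1.071, -0.056], TCP at [0.181, 0.624, 0.223] pointing down, gripper open.
Joint ranges: [-2.53, 2.53], [-0.31, 2.02], [-1.57, 1.55], [0.28, 2.44], [-1.29, 4.43], [0.15, 1.84], [-2.92, 2.92]. Speed limits (rad/s): [2.57, 2.57, 3.14, 3.14, 3.14, 3.14, 3.14].

## Interface

Orientations are given as a unit quaternion [x, y, z, w].
In Python, from station import telemetry, cams, order, boxes_of, silhouettes, place_of gives the robot as it stands.
- The arm moves only by the tool send_rows, never from a script. Its argument "plan" is a list of rows, each a list of 3 entries, a list of its own where there are three numbers: the finger opening in cm, from 0 to 9.19, then the shift along the world's x, y, z in cm, then the turn about the world's z in rad. A call has 1 to 12 rows; each row shifts and turns the commanded pose from where the row before left it; what a row does not reach is not made up. A row lasts 1/8 s, in which the tool goes at most 62.5 mm and 10.7 degrees, less where a joint would pass 70% of its speed; a pose out of reach is approached as far as the arm can. A call with a gripper value outside its range is refused whole. The fingers move at their own pace and stop on an object; "newtons" is the grip in N (left out, the last holds). Time passes only in rows, so rows that do not move let the fingers close. It gives the time, the measured TCP pose, the force and the opening at its end, in the units of the state.
- telemetry.sense(): the state, without advancing time (a new reading comes with each control period).
- cams.grab_frame(name): name is "scene" or "side" or "wrist"; returns the picture (420x560x3 uint8, red, green, blue); there is no depth.
- cams.get_calibration(name): a dict with "vfov" (degrees; the focal length in pixels is half the picture's height over the tangent of half this angle, whatever the lens; pixels are square), "cx", "cy" (the principal point, pixels), "R" (3x3) and "t" (3): a world point X has camera coordinates R X + t. Camera axes: x right, y down, z forward; pixel columns grow to the right and rows downward; lengths in m; the calibration is good to about 2 mm. A picture is of the moment at which its call begins: read the wrist's pose just before it. get_calibration takes no time and is no camera call; for the wrist camera it gives the pose at the moment of the call.
- order.hand_in(): hands the job in, once; it reports no verdict.
Trained networks look in the newest picture that a camera, given by its name, has taken for a name from the list of things; names that differ only in an ending like _2 or _b are one class to them, and where a whole thing is asked for, a point or a joint stands for the part that bears it (a point fixed in the world has none). Each returns a list of dicts, best first, with "conf" (0 to 1); they miss things now and then, are a little off and sometimes report something else, mostly with a low value. They report only what shows in the picture. A call takes as long as a camera call. They do not tell look-alikes from the thing itself.
- boxes_of(camera, thing): "point" ([x, y, z] in m, in the coordinates of the camera as it stood for that picture, good to about 4 mm: the middle of the surface that is visible of it).
- silhouettes(camera, thing): "mask" (420x560 bool, what is visible of it).
- place_of(camera, thing): "point" ([x, y, z] in m, in the coordinates of the camera as it stood for that picture, good to about 4 mm: a listed point, or the origin of a listed thing).
The state is a dict: "time_s": time; "qpos": joint angles; "qd": joint speeds; "joint_torque": joint torques, N m; "ee_pos": TCP position; "eef_rot": TCP orientation; "force": force on the tool from outside, world axes, zero at the start; "torque": the same for the moment, N m; "opening": finger opening in m.
Only numpy, scipy, OpenCV 4.12 (cv2) and the standard library are available. Lean on these libraries where they do the work, as an engineer would, in place of code of your own. Each camera call takes 0.05 s, during which the arm holds its last target. There are 200 camera calls.

## Working session

There is one attempt and no reset: what is moved stays moved. The work goes in short steps, Python scripts to look and compute and a tool call to move; the robot and the scene stay as the last step left them, time stands still between calls to the robot, and variables do not carry over. Pictures are saved under pics/ and viewed, on a budget of 10 in all, crops included, one or two more only if the job needs it, and the job is handed in when it is done.

Besides the shell and the picture viewer there is one more tool, called after "Call:" as name([rows], argument=value, ...), one row to a line, values as JSON. send_rows: Moves the arm, as the interface text tells. Its arguments: {"type":"object","properties":{"plan":{"type":"array"},"newtons":{"type":"number"}},"required":["plan"]}

```bash
mkdir -p pics; cat > h.py <<'E'
import numpy as np, cv2
from station import telemetry, cams, order, boxes_of, silhouettes, place_of
def look(cam, things, fn=place_of, save=None):
    c=cams.get_calibration(cam); im=cams.grab_frame(cam)
    R=np.array(c["R"]);t=np.array(c["t"]); f=im.shape[0]/2/np.tan(np.radians(c["vfov"])/2)
    for th in things:
        for d in fn(cam,th)[:5]:
            p=np.array(d["point"]); w=R.T@(p-t)
            u=f*p[0]/p[2]+c["cx"]; v=f*p[1]/p[2]+c["cy"]
            print(cam,th,round(d["conf"],2),np.round(w,3),"px",round(u),round(v))
    if save: cv2.imwrite(save,im[:,:,::-1])
    return im,R,t,f,c
E
python3 - <<'E'
from h import *
T=["wide_knob","wide_pot","narrow_knob","cardboard"]
a=look("scene",T)[0]; b=look("side",T)[0]
cv2.imwrite("pics/1.png",a[:,:,::-1]);cv2.imwrite("pics/2.png",b[:,:,::-1])
s=telemetry.sense();print(s["time_s"],s["ee_pos"],s["eef_rot"])
E
```

```text
scene wide_knob 0.75 [0.546 0.257 0.11 ] px 343 183
scene wide_knob 0.7 [0.522 0.484 0.036] px 374 143
scene wide_pot 0.88 [0.342 0.317 0.003] px 290 158
scene wide_pot 0.67 [ 0.542  0.26  -0.001] px 338 206
scene narrow_knob 0.65 [ 0.537 -0.006  0.112] px 279 256
scene cardboard 0.74 [ 0.574 -0.268  0.002] px 224 371
side wide_knob 0.83 [0.544 0.261 0.111] px 249 161
side wide_knob 0.75 [0.519 0.485 0.031] px 202 162
side wide_knob 0.33 [ 0.575 -0.268 -0.   ] px 408 297
side wide_pot 0.66 [ 0.547  0.26  -0.002] px 252 198
side wide_pot 0.63 [ 0.339  0.315 -0.006] px 174 216
side narrow_knob 0.87 [ 0.541 -0.007  0.107] px 314 205
side cardboard 0.8 [ 0.571 -0.269  0.001] px 407 298
0.5 [0.18079606 0.62429829 0.22254293] [ 1.40481999e-01  9.90083231e-01 -4.74437596e-05  2.57160645e-05]
```

View pics/1.png

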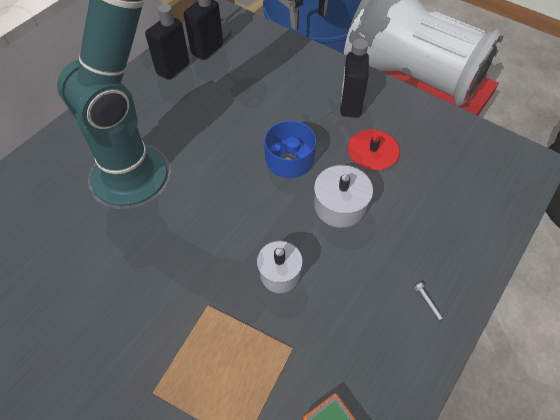

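View pics/2.png

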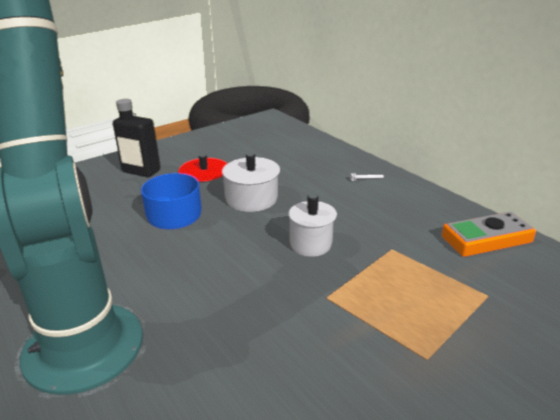

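The pictures match the networks. In scene, the wide steel pot's knob is at px (343,183), the red look-alike lid at (374,148), the blue pot at (290,150), the narrow pot at (279,256) and the cardboard at (224,371). The two cameras agree within 4 mm and the knob height is right (0.11 m). I'll lift and go over the wide pot.

Call:
send_rows([
  [9, [0, 0, 6], 0],
  [9, [0, 0, 6], 0],
  [9, [3.6, -3.6, 0], 0],
  [9, [3.6, -3.6, 0], 0],
  [9, [3.6, -3.6, 0], 0],
  [9, [3.6, -3.6, 0], 0],
  [9, [3.6, -3.6, 0], 0],
  [9, [3.6, -3.6, 0], 0],
  [9, [3.6, -3.6, 0], 0],
  [9, [3.6, -3.6, 0], 0],
  [9, [3.6, -3.6, 0], 0],
  [9, [4, -4, 0], 0],
])

```text
time_s: 2.0
ee_pos: [0.5456, 0.2596, 0.3429]
eef_rot: [0.14, 0.99, 0.0, 0.0]
force: [0.8, 1.3, 0.5]
opening: 0.09
```

Call:
send_rows([
  [9, [0, 0, 0], 0],
  [9, [0, 0, -4], 0],
  [9, [0, 0, -4], 0],
  [9, [0, 0, 0], 0],
  [9, [0, 0, 0], 0],
])

```text
time_s: 2.62
ee_pos: [0.5452, 0.2614, 0.2642]
eef_rot: [0.14, 0.99, 0.001, 0.001]
force: [-1.2, -0.1, 1.1]
opening: 0.0901
```

```bash
python3 - <<'E'
from h import *
a=look("wrist",["wide_knob","wide_pot"])[0]
cv2.imwrite("pics/3.png",a[:,:,::-1])
s=telemetry.sense();print(s["time_s"],s["ee_pos"],s["eef_rot"],s["force"])
E
```

```text
wrist wide_knob 0.74 [0.545 0.261 0.112] px 281 197
wrist wide_knob 0.7 [0.517 0.485 0.03 ] px 462 105
2.775 [0.54558864 0.26101259 0.26458272] [0.14033482 0.9901027  0.00108881 0.00126038] [-0.65542784  0.16908495 -1.07829598]
```

View pics/3.png

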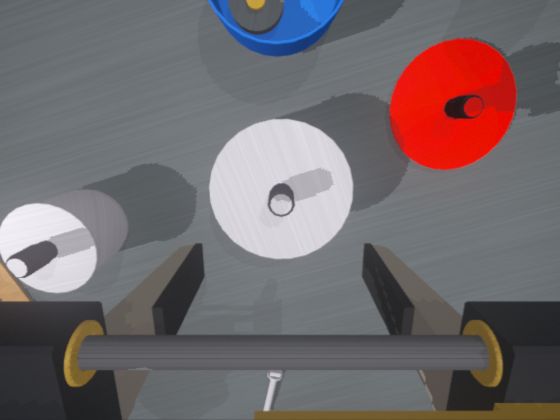

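The wrist view shows the steel lid centred between the fingers, knob at px (281,197). The network puts it at (0.545, 0.261, 0.112), which agrees with the earlier readings and with the TCP. I'll descend 16 cm and grip.

Call:
send_rows([
  [9, [0, 0, -4], 0],
  [9, [0, 0, -4], 0],
  [9, [0, 0, -3], 0],
  [9, [0, 0, -2], 0],
  [9, [0, 0, -2], 0],
  [9, [0, 0, -1], 0],
  [9, [0, 0, 0], 0],
  [9, [0, 0, 0], 0],
])

```text
time_s: 3.78
ee_pos: [0.5455, 0.2607, 0.1037]
eef_rot: [0.14, 0.99, 0.001, 0.001]
force: [-0.1, -0.7, -0.7]
opening: 0.0905
```

Call:
send_rows([
  [6, [0, 0, 0], 0],
  [4, [0, 0, 0], 0],
  [3, [0, 0, 0], 0],
  [2, [0, 0, 0], 0],
  [1.5, [0, 0, 0], 0],
  [1.5, [0, 0, 0], 0],
  [1.5, [0, 0, 0], 0],
  [1.5, [0, 0, 0], 0],
  [1.5, [0, 0, 0], 0],
], newtons=35)

```text
time_s: 4.9
ee_pos: [0.5448, 0.2603, 0.1026]
eef_rot: [0.14, 0.99, -0.0, -0.0]
force: [-0.6, -0.0, -0.3]
opening: 0.0251
```

Call:
send_rows([
  [1.5, [0, 0, 1], 0],
  [1.5, [0, 0, 1], 0],
  [1.5, [0, 0, 1.5], 0],
  [1.5, [0, 0, 2], 0],
  [1.5, [0, 0, 3], 0],
  [1.5, [0, 0, 3], 0],
  [1.5, [0, 0, 3], 0],
  [1.5, [0, 0, 2], 0],
  [1.5, [0, 0, 0], 0],
])

```text
time_s: 6.02
ee_pos: [0.5457, 0.2607, 0.2701]
eef_rot: [0.141, 0.99, 0.001, 0.002]
force: [0.7, -0.2, -3.3]
opening: 0.0253
```

```bash
python3 - <<'E'
from h import *
T=["wide_knob","wide_pot","cardboard"]
a=look("scene",T)[0]; b=look("side",T)[0]
cv2.imwrite("pics/4.png",b[:,:,::-1])
s=telemetry.sense();print(s["time_s"],s["ee_pos"],s["force"],s["opening"])
m=silhouettes("scene","cardboard")
if m:
    c=cams.get_calibration("scene");R=np.array(c["R"]);t=np.array(c["t"]);f=210/np.tan(np.radians(c["vfov"])/2)
    cs,_=cv2.findContours(m[0]["mask"].astype(np.uint8),0,2);k=max(cs,key=cv2.contourArea)
    q=cv2.boxPoints(cv2.minAreaRect(k)); ap=cv2.approxPolyDP(k,8,True)[:,0]
    C=-R.T@t
    for u,v in ap:
        d=R.T@np.array([(u-c["cx"])/f,(v-c["cy"])/f,1]); print(u,v,np.round(C+d*(0.004-C[2])/d[2],3))
E
```

```text
scene wide_knob 0.8 [0.546 0.256 0.277] px 350 140
scene wide_knob 0.6 [0.52  0.484 0.033] px 374 144
scene wide_pot 0.86 [0.338 0.317 0.001] px 289 158
scene wide_pot 0.66 [ 0.546  0.26  -0.001] px 339 207
scene cardboard 0.72 [ 0.573 -0.268  0.004] px 224 370
side wide_knob 0.98 [0.542 0.26  0.278] px 246 100
side wide_knob 0.59 [0.521 0.483 0.034] px 203 161
side wide_knob 0.53 [ 0.573 -0.27  -0.   ] px 408 298
side wide_pot 0.94 [ 0.542  0.261 -0.001] px 251 199
side wide_pot 0.56 [ 0.34   0.318 -0.005] px 174 215
6.425 [0.54451498 0.2602102  0.26681998] [ 1.26744924  0.19503159 -3.14158034] 0.025222002722588222
208 308 [ 0.448 -0.176  0.004]
154 393 [ 0.48  -0.395  0.004]
197 419 [ 0.592 -0.381  0.004]
257 419 [ 0.696 -0.306  0.004]
292 348 [ 0.668 -0.137  0.004]
```

View pics/4.png

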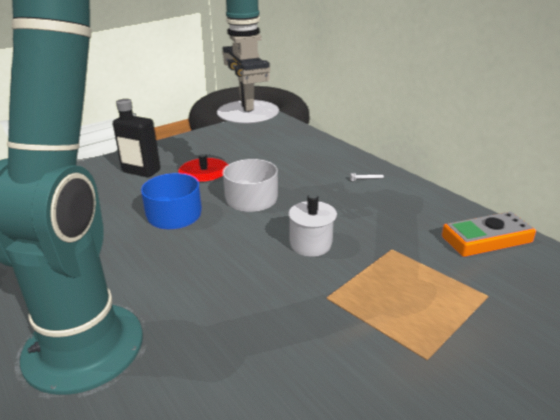

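The picture shows the steel lid held level at px (248,110), with the wide pot open and unmoved at (251,185) and the narrow pot closed. I'll carry it over to the cardboard centre (0.573, -0.268); the underside is at 0.245 m and clears the narrow knob.

Call:
send_rows([
  [1.5, [0.2, -2.5, 0], 0],
  [1.5, [0.2, -4, 0], 0],
  [1.5, [0.3, -5, 0], 0],
  [1.5, [0.3, -5.5, 0], 0],
  [1.5, [0.3, -5.5, 0], 0],
  [1.5, [0.3, -5.5, 0], 0],
  [1.5, [0.3, -5.5, 0], 0],
  [1.5, [0.3, -5.5, 0], 0],
  [1.5, [0.2, -5, 0], 0],
  [1.5, [0.2, -4, 0], 0],
  [1.5, [0.2, -3, 0], 0],
  [1.5, [0, -1.8, 0], 0],
])

```text
time_s: 7.98
ee_pos: [0.5724, -0.2694, 0.2673]
eef_rot: [0.141, 0.99, -0.0, -0.0]
force: [-0.3, 0.1, -3.5]
opening: 0.0251
```

Call:
send_rows([
  [1.5, [0, 0, -3], 0],
  [1.5, [0, 0, -4], 0],
  [1.5, [0, 0, -4], 0],
  [1.5, [0, 0, -4], 0],
  [1.5, [0, 0, -3], 0],
  [1.5, [0, 0, -2], 0],
  [1.5, [0, 0, -1], 0],
  [1.5, [0, 0, 0], 0],
  [1.5, [0, 0, 0], 0],
  [1.5, [0, 0, 0], 0],
])

```text
time_s: 9.22
ee_pos: [0.5734, -0.2679, 0.0587]
eef_rot: [0.14, 0.99, -0.0, 0.001]
force: [-0.2, -0.5, -2.5]
opening: 0.0256
```

```bash
python3 - <<'E'
from h import *
a=look("scene",["wide_knob","cardboard"])[0]; b=look("side",["wide_knob"])[0]
cv2.imwrite("pics/5.png",b[:,:,::-1])
s=telemetry.sense();print(s["time_s"],s["ee_pos"],s["force"],s["opening"])
E
```

```text
scene wide_knob 0.76 [0.523 0.484 0.033] px 375 144
scene wide_knob 0.6 [ 0.576 -0.27   0.064] px 221 364
scene cardboard 0.61 [0.544 0.261 0.004] px 339 205
side wide_knob 0.84 [0.519 0.484 0.034] px 202 161
side wide_knob 0.76 [ 0.574 -0.264  0.068] px 410 270
9.475 [ 0.57295859 -0.26767951  0.05792582] [-0.26098608  0.34126748 -3.64139309] 0.025467885113041214
```

View pics/5.png

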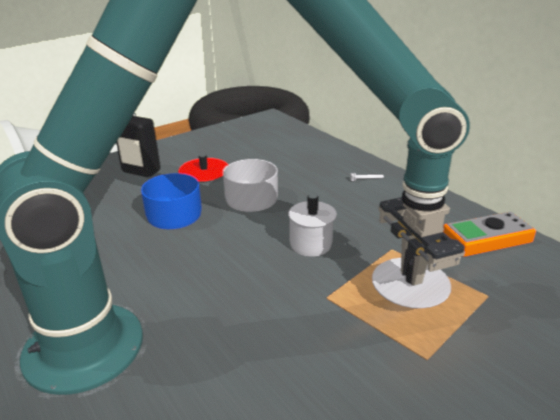

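The lid hovers level over the middle of the cardboard at px (412,283), about 3 cm above it. I'll lower it gently until it touches.

Call:
send_rows([
  [1.5, [0, 0, -1], 0],
  [1.5, [0, 0, -0.8], 0],
  [1.5, [0, 0, -0.5], 0],
  [1.5, [0, 0, -0.2], 0],
  [1.5, [0, 0, 0], 0],
  [1.5, [0, 0, 0], 0],
])

```text
time_s: 10.22
ee_pos: [0.573, -0.2677, 0.0328]
eef_rot: [0.14, 0.99, -0.0, 0.0]
force: [0.1, 0.9, -2.9]
opening: 0.025
```

Call:
send_rows([
  [1.5, [0, 0, -0.2], 0],
  [1.5, [0, 0, 0], 0],
  [1.5, [0, 0, 0], 0],
])

```text
time_s: 10.6
ee_pos: [0.5728, -0.2676, 0.0306]
eef_rot: [0.14, 0.99, 0.0, 0.0]
force: [0.6, -0.1, -2.6]
opening: 0.0254
```

Call:
send_rows([
  [1.5, [0, 0, -0.1], 0],
  [1.5, [0, 0, 0], 0],
  [1.5, [0, 0, 0], 0],
])

```text
time_s: 10.98
ee_pos: [0.5728, -0.2677, 0.0296]
eef_rot: [0.14, 0.99, 0.0, 0.0]
force: [0.1, 0.4, -2.0]
opening: 0.025
```

Call:
send_rows([
  [1.5, [0, 0, -0.1], 0],
  [1.5, [0, 0, 0], 0],
  [1.5, [0, 0, 0], 0],
])

```text
time_s: 11.35
ee_pos: [0.5728, -0.2676, 0.0286]
eef_rot: [0.14, 0.99, 0.0, 0.0]
force: [0.5, -0.1, -2.4]
opening: 0.0253
```

Call:
send_rows([
  [1.5, [0, 0, -0.1], 0],
  [1.5, [0, 0, 0], 0],
  [1.5, [0, 0, 0], 0],
])

```text
time_s: 11.72
ee_pos: [0.5729, -0.2677, 0.0286]
eef_rot: [0.14, 0.99, 0.0, 0.0]
force: [-2.3, 1.4, 5.8]
opening: 0.0254
```

Call:
send_rows([
  [1.5, [0, 0, -0.1], 0],
  [1.5, [0, 0, 0], 0],
  [1.5, [0, 0, 0], 0],
])

```text
time_s: 12.1
ee_pos: [0.5729, -0.2676, 0.0285]
eef_rot: [0.14, 0.99, 0.0, 0.0]
force: [-5.4, 3.0, 11.6]
opening: 0.0256
```

Contact is clear: the vertical force went from -2.4 to +11.6 N while the height stopped changing. I'll ease back a little, open, check, then rise.

Call:
send_rows([
  [1.5, [0, 0, 0.1], 0],
  [3, [0, 0, 0], 0],
  [4, [0, 0, 0], 0],
  [6, [0, 0, 0], 0],
  [8, [0, 0, 0], 0],
  [9, [0, 0, 0], 0],
  [9, [0, 0, 0], 0],
  [9, [0, 0, 0], 0],
  [9, [0, 0, 0], 0],
])

```text
time_s: 13.22
ee_pos: [0.5728, -0.2677, 0.0276]
eef_rot: [0.14, 0.99, 0.0, 0.0]
force: [-0.8, 0.1, 0.3]
opening: 0.0896
```

Call:
send_rows([
  [9, [0, 0, 1], 0],
  [9, [0, 0, 2], 0],
  [9, [0, 0, 4], 0],
  [9, [0, 0, 5], 0],
  [9, [0, 0, 5], 0],
  [9, [0, 0, 5], 0],
  [9, [0, 0, 3], 0],
  [9, [0, 0, 0], 0],
  [9, [0, 0, 0], 0],
])

```text
time_s: 14.35
ee_pos: [0.5723, -0.2673, 0.2774]
eef_rot: [0.14, 0.99, 0.0, -0.0]
force: [-0.2, -0.3, 0.3]
opening: 0.09
```

```bash
python3 - <<'E'
from h import *
T=["wide_knob","wide_pot","narrow_knob"]
b=look("side",T)[0]; a=look("wrist",["wide_knob"])[0]
cv2.imwrite("pics/6.png",cv2.resize(np.hstack([b,a])[:,:,::-1],(800,300)))
s=telemetry.sense();print(s["time_s"],s["ee_pos"],s["force"],s["opening"])
E
```

```text
side wide_knob 0.74 [ 0.573 -0.266  0.038] px 409 282
side wide_knob 0.72 [0.517 0.485 0.032] px 202 162
side wide_pot 0.81 [0.542 0.263 0.   ] px 250 198
side wide_pot 0.69 [ 0.34   0.317 -0.004] px 174 215
side narrow_knob 0.9 [ 0.538 -0.011  0.109] px 314 205
wrist wide_knob 0.71 [ 0.576 -0.268  0.036] px 283 183
14.65 [ 0.5724642  -0.26752142  0.27665324] [-0.28473255 -1.38456918  0.24813424] 0.09004509456033737
```

View pics/6.png

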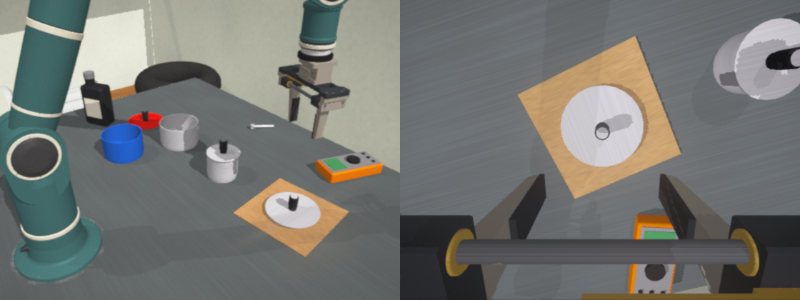

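The lid lies flat, knob up, wholly inside the cardboard (side px (292,208) and wrist px (602,125) in the joined picture). The pots are unmoved, the narrow pot is closed, and the gripper is clear.

```bash
python3 -c "
from station import order; print(order.hand_in())"
```

```text
the job is handed in; nothing more can be done
None
```

The wider pot's lid is on the cardboard, set down under control and released, and the job was handed in at about 14.7 s of the 51 s. I gripped the steel lid by its knob at 35 N, lifted it straight up and carried it high over the narrow pot. I lowered it until the upward force read about 12 N, then let go and rose clear.

- **Lid:** the knob reads at about (0.573, -0.266, 0.038), against an expected height of 0.037. That means it is resting flat and right way up, and the wrist view shows it wholly inside the cardboard near its centre.
- **Pots:** the wide pot is within 4 mm of where it was first measured, which is within the networks' accuracy. The narrow pot still has its lid on and is in place.
- **Gripper:** it is open and about 25 cm above the lid, touching nothing.

No final check failed. Along the way the networks did report the red lid and blue pot as matches, and once each confused the cardboard with a pot or the knob. I ruled these out by colour and position in the pictures.

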